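Close up the water-test kit

TASK

The water-test kit on the bench is packed and has to be closed. First push the upright grey inner panel down flat over the meter and bottles; only when it is down, push the blue lid over and press it fully shut, guiding it down without slamming it. Do it by pushing, without pinching the panel or the lid between the fingers, and leave the contents in their wells and everything else on the bench where it stands.

Things in the scene. Friction and masses are not known exactly. Their poses are not given: they have to be found in the camera images.
- case: Blue hard-shell case of a portable water-test kit, fixed to the bench. 320 mm (its x) by 230 mm (its y), base 75 mm high. Origin: centre of its underside. z is up, x runs along the hinges, +y points to the hinged rear side, -y to the front, where a black carry handle sticks out 33 mm at 40 mm height. Dark foam inside (top at 52 mm) with wells for the contents.
- lid (a joint): Lid angle about the base's rear top edge: 0 = fully shut (level), 1.57 = upright, at most 2.1 (leaning back). A blue shell 320 x 230 mm, 38 mm thick, with black snap tabs at its front; dark foam fills it to 5 mm short of its rim. Stiff hinge: stays at any angle and takes 1 to 5 N at the front edge to move; the tabs need no extra force.
- lid_hinge (a point): Middle of the lid's hinge axis: 115 mm from the case's origin along its +y, at 75 mm height. The axis runs along the case's x.
- lid_edge (a point): On the lid: middle of the free (front) edge of its outer face, 230 mm from the hinge axis along the lid and 38 mm out from it (so with the lid shut it is at 113 mm height, above the front of the case). Moves with the lid.
- panel (a joint): Angle of the inner panel: 0 = flat over the contents, inside the base; 1.57 = upright; at most 1.6. A light grey plate 280 mm (case x) wide, 185 mm long, 10 mm thick, a card of coloured squares on the face towards the contents. It stands in front of the open lid; the gap between them near its top is 60 mm or more. Stiff hinge: stays at any angle, takes 1 to 2 N at its free edge to move.
- panel_hinge (a point): Middle of the panel's hinge axis: 98 mm from the case's origin along its +y, at 64.5 mm height, in the panel's mid-thickness. Parallel to the lid's hinge.
- panel_edge (a point): On the panel: middle of its free edge, mid-thickness, 185 mm from its hinge axis. Moves with the panel.
- meter_center (a point): Centre of the yellow hand-held meter, 74 x 134 x 26 mm, lying loose in its well in the case, top at 46 mm height.
- buffer_a_center (a point): Centre of a small white bottle with a red cap, 31 mm diameter, 48 mm tall, standing loose in its well in the case.
- buffer_b_center (a point): Centre of a small white bottle with a green cap, same size, loose in its well in the case.
- rinse_beaker_center (a point): Centre of a small glass beaker, 54 mm diameter, 60 mm tall, loose on the bench in front of the case.
- reagent_center (a point): 80 mm above the foot of a white reagent bottle with a blue cap, 84 mm diameter, 165 mm tall, loose on the bench.
- beaker_center (a point): Centre of a glass beaker, 72 mm diameter, 90 mm tall, loose on the bench.
- tube_rack_center (a point): 50 mm above the foot of a clear rack of test tubes, 150 x 60 mm, 118 mm tall, loose on the bench.
- timer_center (a point): Centre of a white bench timer, 70 x 70 x 20 mm, loose on the bench.

How it is judged:
By the outcome, as a careful person would: the job done as asked, in the order asked, and still so for the second after the job is handed in, with the robot touching nothing.
It also fails if it takes over 64 s, if anything falls off the work surface, if the arm or the gripper's body presses on something with over 40 N, if the wrist force passes 120 N, or if a joint passes its speed limit or range.

ROBOT

A 6-joint arm with a two-finger parallel gripper is mounted at the origin on the work surface. World frame = base frame: x ahead of the robot, y to its left, z up, the work surface at z = 0. Lengths are in mm, angles in degrees, forces in N, time in s.
With the tool pointing down it reaches from about 400 to 925 mm from the base axis. Payload 12.5 kg.
Tool frame: the origin (TCP) lies at the very end of the fingers, on their centre line; the grasp point (between the pads) lies 19 mm behind it; z points along the fingers, y is the direction in which the jaws open and shut (so a half turn about z gives the same grasp; the last joint's range is limited). The gripper opens to 95 mm and grips with 3 to 60 N. Pads are 20 mm wide; open, the fingers measure 119 mm over their backs; the gripper's body (75 mm by 180 mm) begins 59 mm behind the grasp point.
Start: joints at [-76.811, 28.126, 89.318, -0, 62.55, -6.05], TCP at [205.976, -590.102, 214.661] pointing down, gripper open.
Joint ranges: [-177.58, 177.58], [-47.91, 125.51], [2.72, 160], [-65.01, 245.01], [3.68, 167.84], [-153.87, 153.87]. Speed limits (degrees/s): [127.2, 127.2, 159.86, 180, 180, 180].

INTERFACE

Orientations are given as [roll, pitch, yaw] about the fixed x, y, z axes, in that order (R = Rz(yaw) Ry(pitch) Rx(roll)).
In Python, from station import arm gives the robot as it stands.
- The arm moves only by the shell command python3 -m creep 'ROWS' [FORCE]. ROWS is JSON, a list of rows, each a list of 7 numbers: the shift along the tool's x, y, z in m, then the turn, a rotation vector about the tool's x, y, z in degrees, then the gripper's target within -1 to 1 (fully open at 1, half-way at 0, shut at -1). In form: [[dx, dy, dz, rx, ry, rz, claw], ...]. A call has 1 to 5 rows; each row is the pose to reach, as a shift and turn from the pose commanded when the call began, along the tool's axes at that moment; what a row does not reach only later rows make up. A row lasts 1/8 s, in which the tool goes at most 62.5 mm and 10.7 degrees, less where a joint would pass 70% of its speed; a pose out of reach is approached as far as the arm can. A call with a gripper value outside its range is refused whole. The fingers move at their own pace and stop on an object; FORCE is the grip in N (left out, the last holds). Time passes only in rows, so rows that repeat a pose let the fingers close. It gives the time, the measured TCP pose, the force and the opening at its end, in the units of the state.
- arm.observe(): the state, without advancing time (a new reading comes with each control period).
- arm.get_image(name): name is "side" or "top"; returns the picture (480x640x3 uint8, red, green, blue); there is no depth.
- arm.camera_info(name): a dict with "intrinsics" (3x3 intrinsics, pixels), "k1" (the pictures are not rectified: a ray, as slopes to the right and down, at radius r is drawn at 1 + k1 r^2 times it, then the intrinsics apply), "R" (3x3) and "t" (3): a world point X has camera coordinates R X + t. Camera axes: x right, y down, z forward; pixel columns grow to the right and rows downward; lengths in mm; the calibration is good to about 2 mm. A picture is of the moment at which its call begins. camera_info takes no time and is no camera call.
- arm.finish_job(): hands the job in, once; it reports no verdict.
The state is a dict: "time": time; "joint_positions": joint angles; "dq": joint speeds; "joint_efforts": joint torques, N m; "position": TCP position; "ee_rot": TCP orientation; "wrist_force": force on the tool from outside, world axes, zero at the start; "wrist_torque": the same for the moment, N m; "gripper_width": opening from 0.0 (shut) to 1.0 (fully open).
Only numpy, scipy, OpenCV 4.12 (cv2) and the standard library are available. Lean on these libraries where they do the work, as an engineer would, in place of code of your own. Each camera call takes 0.05 s, during which the arm holds its last target.

## Working session

There is one attempt and no reset: what is moved stays moved. The work goes in short steps, Python scripts to look and compute and a shell command to move; the robot and the scene stay as the last step left them, time stands still between calls to the robot, and variables do not carry over. Pictures are saved under pics/ and viewed, and the job is handed in when it is done.

```bash
mkdir -p pics; ls
python3 - <<'E'
from station import arm
import cv2,numpy as np
np.set_printoptions(suppress=True,precision=3)
for n in("side","top"):
    cv2.imwrite(f"pics/{n}0.png",cv2.cvtColor(arm.get_image(n),cv2.COLOR_RGB2BGR))
    c=arm.camera_info(n);R=np.array(c["R"]);t=np.array(c["t"])
    print(n,c, "pos",-R.T@t)
print(arm.observe())
E
```

```text
pics
side {'intrinsics': array([[584.964,   0.   , 310.601],
       [  0.   , 584.964, 244.063],
       [  0.   ,   0.   ,   1.   ]]), 'k1': -0.1636484008796896, 'R': array([[-0.926, -0.378,  0.004],
       [-0.296,  0.718, -0.63 ],
       [ 0.235, -0.584, -0.777]]), 't': array([ 501.674,  198.967, 1306.03 ])} pos [ 216.306  809.873 1137.671]
top {'intrinsics': array([[437.58 ,   0.   , 315.567],
       [  0.   , 437.58 , 244.655],
       [  0.   ,   0.   ,   1.   ]]), 'k1': -0.007744351757838167, 'R': array([[-0.024, -1.   ,  0.001],
       [-0.995,  0.023, -0.101],
       [ 0.101, -0.003, -0.995]]), 't': array([ 31.336, 524.156, 960.027])} pos [ 425.254   22.155 1007.989]
{'time': 0.1, 'joint_positions': array([-76.811,  28.161,  89.346,   0.001,  62.549,  -6.053]), 'dq': array([-0.02 , -0.107, -0.166, -0.099,  0.013, -0.138]), 'joint_efforts': array([  0.002, -61.363, -25.861,   0.069,   0.047,  -0.   ]), 'position': array([ 205.925, -589.883,  214.117]), 'ee_rot': array([-179.944,   -0.007,   19.242]), 'wrist_force': array([ 0.479,  0.223, -0.445]), 'wrist_torque': array([0.018, 0.012, 0.009]), 'gripper_width': 0.9958109801018917}
```

View pics/side0.png

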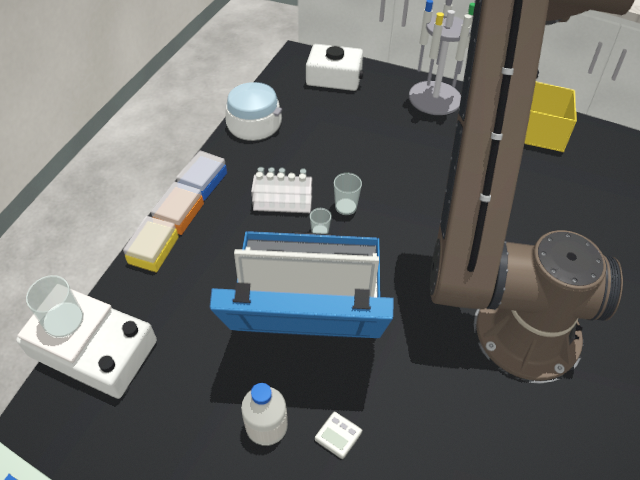

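View pics/top0.png

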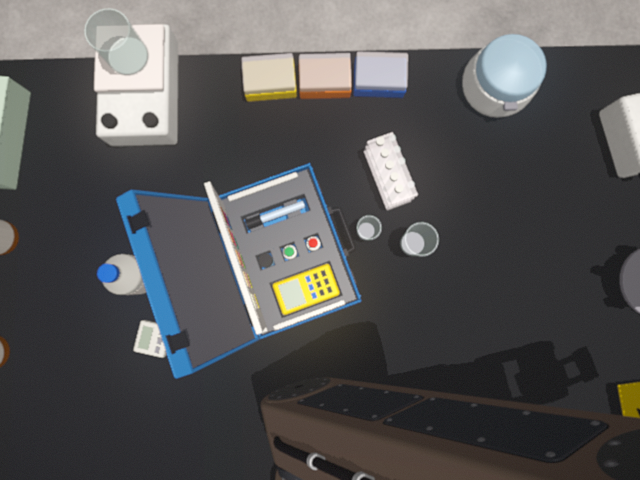

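The side picture shows the case from behind: lid back at (300,310), panel upright in front of it. In the top picture, the front rim corners are near (310,165) and (358,299), a rear corner is near (258,338), and the lid's free edge runs from (120,195) to (180,376). The panel's top edge runs from (208,184) to (262,332).

```bash
cat > h.py <<'E'
from station import arm
import cv2,numpy as np
np.set_printoptions(suppress=True,precision=1)
def cam(n):
    c=arm.camera_info(n);return c["intrinsics"],c["k1"],np.array(c["R"]),np.array(c["t"])
def ray(n,uv):
    K,k1,R,t=cam(n)
    p=cv2.undistortPoints(np.array([[uv]],float),K,np.array([k1,0,0,0.]))[0,0]
    d=R.T@np.r_[p,1]; return -R.T@t,d/np.linalg.norm(d)
def onz(n,uv,z):
    o,d=ray(n,uv);return o+d*(z-o[2])/d[2]
def two(a,b):
    o1,d1=ray("side",a);o2,d2=ray("top",b)
    s=np.linalg.lstsq(np.c_[d1,-d2],o2-o1,rcond=None)[0]
    p,q=o1+s[0]*d1,o2+s[1]*d2;return (p+q)/2,np.linalg.norm(p-q)
def proj(n,X):
    K,k1,R,t=cam(n)
    return cv2.projectPoints(np.array([X],float),cv2.Rodrigues(R)[0],t,K,np.array([k1,0,0,0.]))[0][0,0]
def shot(n,name,crop=None,f=1):
    im=cv2.cvtColor(arm.get_image(n),cv2.COLOR_RGB2BGR)
    if crop: im=im[crop[1]:crop[3],crop[0]:crop[2]]
    cv2.imwrite("pics/"+name,cv2.resize(im,None,fx=f,fy=f,interpolation=cv2.INTER_CUBIC))
E
python3 - <<'E'
import cv2
a=cv2.imread("pics/top0.png")[150:390,80:380];cv2.imwrite("pics/t1.png",cv2.resize(a,None,fx=2.5,fy=2.5))
a=cv2.imread("pics/side0.png")[220:350,200:410];cv2.imwrite("pics/s1.png",cv2.resize(a,None,fx=3.8,fy=3.8))
E
```

```text
(no output)
```

View pics/t1.png

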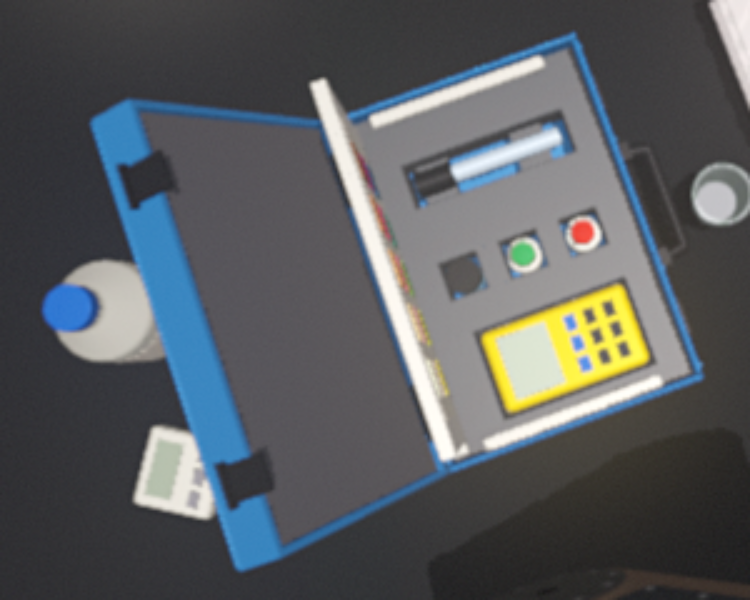

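View pics/s1.png

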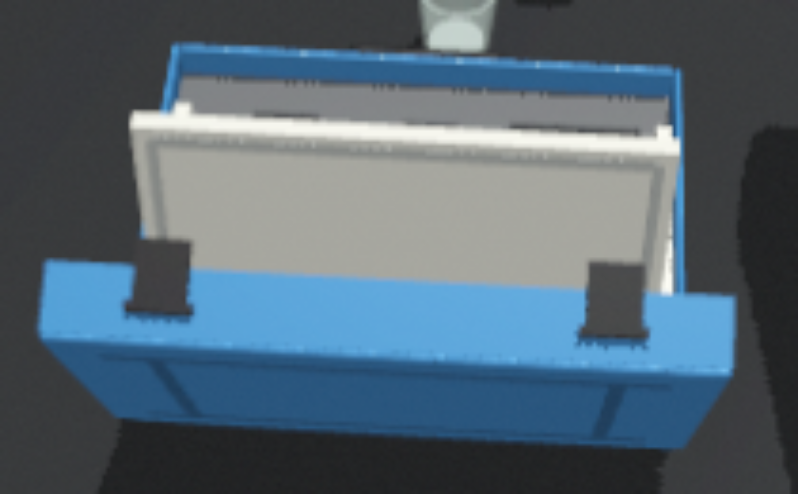

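Run:
```python
from h import *
T=lambda x,y:(80+(x+.5)/2.5-.5,150+(y+.5)/2.5-.5); S=lambda x,y:(200+(x+.5)/3.8-.5,220+(y+.5)/3.8-.5)
f1=onz("top",T(577,36),75);f2=onz("top",T(701,377),75);r2=onz("top",T(442,470),75)
print("front",f1,f2,np.linalg.norm(f1-f2),"rear",r2,np.linalg.norm(r2-f2))
print("side front",onz("side",S(175,44),75),onz("side",S(680,68),75))
u=(f1-f2);u/=np.linalg.norm(u);v=np.array([-u[1],u[0],0]);print("axis",u,v,np.degrees(np.arctan2(u[1],u[0])))
# case +y is rear = v ; u ordered so x axis=?
for nm,s,t in [("lidO+",S(38,337),T(93,122)),("lidO-",S(733,374),T(240,570)),("lidI+",S(47,262),T(130,101)),("lidI-",S(735,297),T(280,553)),("pan+",S(132,120),T(320,82)),("pan-",S(679,147),T(453,458))]:
    p,e=two(s,t);h=(f1+f2)/2+v*230;h[2]=75
    d=p-h;print(nm,p,"err %.1f"%e,"u %.1f v %.1f z %.1f"%(d@u,d@v,d[2]))
c=(f1+f2)/2+v*115;print("case c",c)
for s,t,n in [((264,395),None,"reagentcap")]: print(n,onz("side",(262,392),165),onz("top",(108,274),165))
print("timer",onz("top",(150,338),10))
print("rinse",onz("top",(369,228),30),onz("side",(320,222),30),"rack",onz("top",(390,171),60),"beaker",onz("top",(420,240),45))
```

```text
front [696.9  26.   75. ] [398.9 -72.3  75. ] 313.85001057247104 rear [326.5 147.7  75. ] 231.55836378198896
side front [696.   32.8  75. ] [396.7 -69.4  75. ]
axis [0.9 0.3 0. ] [-0.3  0.9  0. ] 18.253699929635037
lidO+ [588.4 359.4 268.8] err 1.0 u 158.3 v 120.5 z 193.8
lidO- [284.7 255.6 268.5] err 0.8 u -162.6 v 117.1 z 193.5
lidI+ [598.7 328.1 282.8] err 0.1 u 158.3 v 87.6 z 207.8
lidI- [296.4 224.8 283. ] err 3.3 u -161.2 v 84.2 z 208.0
pan+ [618.7 209.6 242.1] err 0.5 u 140.1 v -31.2 z 167.1
pan- [352.4 117.8 240.7] err 0.8 u -141.5 v -34.9 z 165.7
case c [511.9  86.1  75. ]
reagentcap [462.2 427.6 165. ] [463.3 420.4 165. ]
timer [324.5 395.7  10. ]
rinse [ 559.3 -102.4   30. ] [556.7 -98.6  30. ] rack [ 681.5 -149.7   60. ] beaker [ 527.8 -212.6   45. ]
```

```bash
cat >> h.py <<'E'
from scipy.spatial.transform import Rotation as Ro
YAW=18.8
u=np.array([np.cos(np.radians(YAW)),np.sin(np.radians(YAW)),0]);v=np.array([-u[1],u[0],0])
H=np.array([473,196.8,75.])
def W(a,b,z): return H+a*u+b*v+np.array([0,0,z-75])
def rows(pts,yaw=YAW+90):
    s=arm.observe();R=Ro.from_euler('xyz',s["ee_rot"],degrees=True)
    G=Ro.from_euler('xyz',[180,0,yaw],degrees=True)
    print("t %.2f"%s["time"],s["position"],s["ee_rot"],"F",s["wrist_force"],"w %.2f"%s["gripper_width"],"uvz",(s["position"]-H)@u,(s["position"]-H)@v,s["position"][2])
    print("turn",(R.inv()*G).as_rotvec(degrees=True))
    for p in pts: print((R.inv().apply(np.array(p)-s["position"])/1000).round(4).tolist())
def pan(deg,s=150,g=0):
    t=np.radians(deg);return np.array([-17-s*np.cos(t)+5*np.sin(t)+10+g, 64.5+s*np.sin(t)+5*np.cos(t)])
def lid(deg,s=200,g=0):
    t=np.radians(deg);return np.array([-s*np.cos(t)+38*np.sin(t)+10+g, 75+s*np.sin(t)+38*np.cos(t)])
E
python3 - <<'E'
from h import *
rows([(230,-570,300),(330,-480,400),(450,-350,400),(530,-200,400),W(0,12,400)])
E
```

```text
t 0.10 [ 205.9 -589.9  214.1] [-179.9   -0.    19.2] F [ 0.5  0.2 -0.4] w 1.00 uvz -506.3473426521064 -658.6438039472193 214.11652022638776
turn [ -0.   -0.  -89.6]
[0.0293, -0.0109, -0.0859]
[0.1534, -0.063, -0.1858]
[0.3095, -0.1462, -0.1857]
[0.4345, -0.2615, -0.1856]
[0.5115, -0.6669, -0.1852]
```

```bash
python3 -m creep '[[0.015,-0.005,-0.055,0,0,-10,-1],[0.04,-0.015,-0.105,0,0,-20,-1],[0.08,-0.03,-0.145,0,0,-30,-1],[0.125,-0.05,-0.175,0,0,-40,-1],[0.175,-0.075,-0.185,0,0,-50,-1]]' 10
python3 - <<'E'
from h import *
rows([(400,-380,400),(470,-290,400),(530,-200,400),W(0,12,400)])
E
```

```text
time: 0.72
position: [347.4, -460.8, 401.2]
ee_rot: [179.9, 0.1, 69.5]
wrist_force: [0.9, -0.1, -0.9]
gripper_width: 0.533
t 0.72 [ 347.4 -460.8  401.2] [179.9   0.1  69.5] F [ 0.9 -0.1 -0.9] w 0.53 uvz -330.8168355787303 -582.0681305237293 401.24734327887217
turn [  0.1   0.1 -39.3]
[0.0941, 0.021, 0.0011]
[0.2029, 0.0551, 0.0011]
[0.3082, 0.0798, 0.0009]
[0.6693, -0.12, 0.0001]
```

```bash
python3 -m creep '[[0.055,0.015,0,0,0,-10,-1],[0.11,0.03,0,0,0,-20,-1],[0.165,0.045,0,0,0,-30,-1],[0.22,0.06,0,0,0,-39.3,-1],[0.275,0.07,0,0,0,-39.3,-1]]'
python3 - <<'E'
from h import *
rows([W(0,-150,400),W(0,12,400)])
E
```

```text
time: 1.35
position: [510.3, -227.6, 399.3]
ee_rot: [-180.0, -0.0, 108.7]
wrist_force: [1.3, -1.7, 0.4]
gripper_width: 0.025
t 1.35 [ 510.3 -227.6  399.3] [-180.    -0.   108.7] F [ 1.3 -1.7  0.4] w 0.02 uvz -101.49282674248167 -413.777065942394 399.3142510904917
turn [-0.  -0.  -0.1]
[0.264, 0.1009, -0.0006]
[0.426, 0.1006, -0.0006]
```

```bash
python3 -m creep '[[0.055,0.015,0,0,0,0,-1],[0.11,0.03,0,0,0,0,-1],[0.165,0.045,0,0,0,0,-1],[0.22,0.065,0,0,0,0,-1],[0.275,0.08,0,0,0,0,-1]]';python3 -m creep '[[0.055,0.01,0,0,0,0,-1],[0.105,0.02,0,0,0,0,-1],[0.14,0.02,0,0,0,0,-1],[0.151,0.02,0,0,0,0,-1],[0.151,0.02,0,0,0,0,-1]]'
python3 - <<'E'
from h import *
shot("top","t2.png",(80,130,400,370),2.4);shot("side","s2.png",(180,180,420,360),3.3)
rows([W(0,12,300),W(0,12,215)])
E
```

```text
time: 1.98
position: [497.5, 58.7, 399.4]
ee_rot: [-180.0, -0.0, 108.5]
wrist_force: [0.4, 0.6, 0.2]
gripper_width: 0.005
time: 2.6
position: [468.7, 206.4, 399.4]
ee_rot: [-180.0, 0.0, 108.6]
wrist_force: [-0.1, -0.6, 0.4]
gripper_width: 0.008
t 2.70 [469.1 205.5 399.5] [-180.     0.   108.5] F [-0.4  0.2  0.3] w 0.01 uvz -0.8733616989401259 9.51000876720432 399.51605394159344
turn [-0.   0.  -0.3]
[0.0025, 0.0009, 0.0995]
[0.0026, 0.0009, 0.1845]
```

View pics/s2.png

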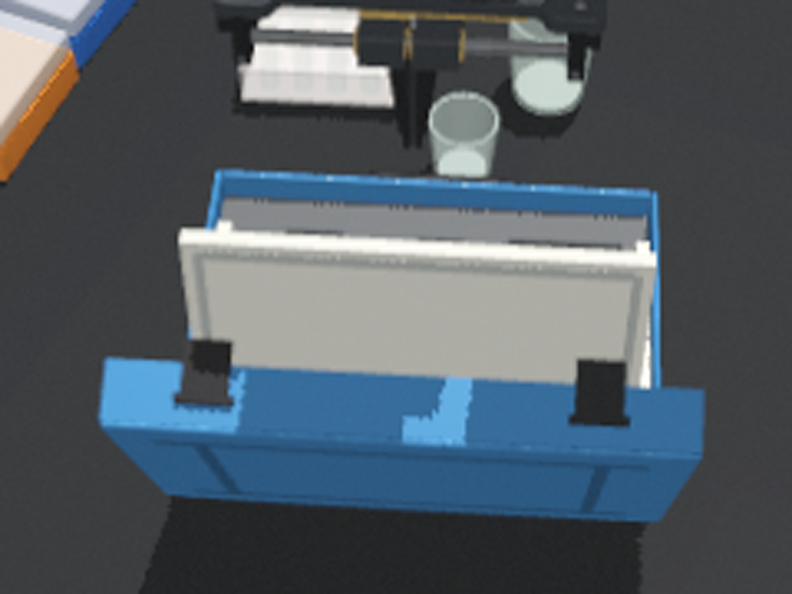

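View pics/t2.png

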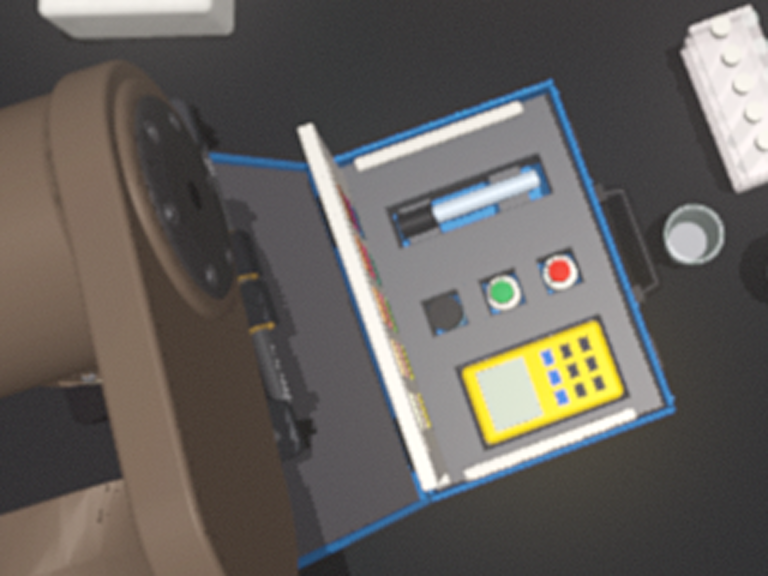

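Pictures show the closed fingers at about (413,147) in the side view with the gripper body lying along the hinge, and clear space behind the panel. Going down into the gap.

```bash
python3 -m creep '[[0.003,0,0.045,0,0,0,-1],[0.003,0,0.09,0,0,0,-1],[0.003,0,0.13,0,0,0,-1],[0.003,0,0.165,0,0,0,-1],[0.003,0,0.184,0,0,0,-1]]'
python3 - <<'E'
from h import *
shot("side","s3.png",(180,180,420,360),3.3)
rows([W(0,*pan(a,150)) for a in (85,80,75,70,65,60)])
E
```

```text
time: 3.32
position: [467.8, 207.8, 213.9]
ee_rot: [-179.9, 0.0, 108.4]
wrist_force: [0.3, 0.2, 0.2]
gripper_width: 0.005
t 3.38 [467.3 207.7 212.3] [-179.8    0.   108.4] F [ 0.2  0.2 -2.3] w 0.00 uvz -1.912868765528394 12.131333454959863 212.30660857949974
turn [-0.2  0.  -0.4]
[-0.0272, 0.0021, -0.0021]
[-0.0402, 0.0022, -0.0008]
[-0.0531, 0.0023, 0.0016]
[-0.0657, 0.0024, 0.0051]
[-0.078, 0.0024, 0.0097]
[-0.0898, 0.0025, 0.0154]
```

View pics/s3.png

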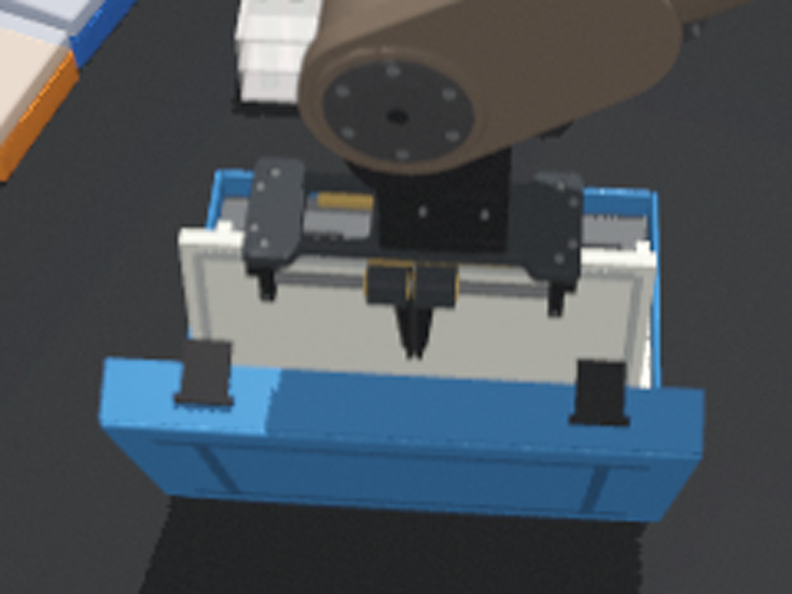

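The fingertip, at (413,355), hangs in the gap behind the panel. Starting the arc.

```bash
python3 -m creep '[[-0.014,0.002,-0.001,0,0,0,-1],[-0.027,0.002,-0.002,0,0,0,-1],[-0.04,0.002,-0.001,0,0,0,-1],[-0.053,0.002,0.001,0,0,0,-1],[-0.066,0.002,0.005,0,0,0,-1]]'
python3 - <<'E'
from h import *
shot("side","s4.png",(180,180,420,360),3.3)
rows([W(0,*pan(a,150)) for a in (70,65,60,55,50,45,40)])
E
```

```text
time: 4.0
position: [491.1, 146.4, 210.8]
ee_rot: [180.0, 0.0, 108.5]
wrist_force: [0.4, 2.2, 2.5]
gripper_width: 0.006
t 4.05 [491.2 145.3 210.1] [-180.     0.   108.5] F [ 1.3 -0.6 -0.7] w 0.00 uvz 0.6745675379345609 -54.5862977072208 210.1038728918141
turn [-0.   0.  -0.3]
[0.001, -0.0007, 0.0029]
[-0.0113, -0.0006, 0.0076]
[-0.0231, -0.0006, 0.0132]
[-0.0343, -0.0005, 0.0199]
[-0.045, -0.0004, 0.0275]
[-0.0549, -0.0004, 0.036]
[-0.0641, -0.0003, 0.0454]
```

View pics/s4.png

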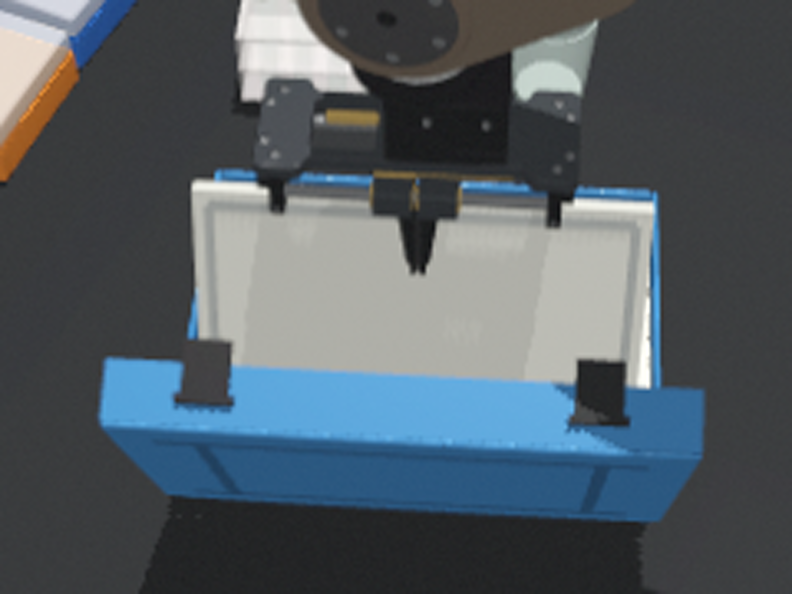

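The panel is tilting forward under the fingertip (its top edge is now at y≈190 in the crop). Continuing.

```bash
python3 -m creep '[[-0.011,0,0.007,0,0,0,-1],[-0.023,0,0.013,0,0,0,-1],[-0.034,0,0.02,0,0,0,-1],[-0.045,0,0.0275,0,0,0,-1],[-0.055,0,0.036,0,0,0,-1]]'
python3 - <<'E'
from h import *
rows([W(0,*pan(a,150)) for a in (45,40,35,30,25,20)])
E
```

```text
time: 4.68
position: [508.4, 94.4, 174.0]
ee_rot: [-180.0, 0.0, 108.5]
wrist_force: [-0.4, 0.7, 0.3]
gripper_width: 0.01
t 4.67 [508.4  94.4 174. ] [-180.     0.   108.5] F [-0.4  0.7  0.3] w 0.01 uvz 0.5395586283485436 -108.30268572926946 173.95432530341856
turn [-0.   0.  -0.3]
[-0.0012, -0.0005, -0.0001]
[-0.0104, -0.0005, 0.0092]
[-0.0187, -0.0005, 0.0193]
[-0.0261, -0.0004, 0.0301]
[-0.0325, -0.0004, 0.0415]
[-0.0379, -0.0004, 0.0535]
```

```bash
python3 -m creep '[[-0.01,0,0.009,0,0,0,-1],[-0.018,0,0.019,0,0,0,-1],[-0.026,0,0.03,0,0,0,-1],[-0.0325,0,0.0415,0,0,0,-1],[-0.038,0,0.0535,0,0,0,-1]]'
python3 - <<'E'
from h import *
shot("side","s5.png",(180,180,420,360),3.3)
rows([W(0,*pan(a,150)) for a in (20,15,10,5,3,0)])
E
```

```text
time: 5.3
position: [520.4, 58.7, 120.3]
ee_rot: [-180.0, 0.0, 108.5]
wrist_force: [0.4, -0.0, 0.8]
gripper_width: 0.006
t 5.35 [520.   58.3 119. ] [-179.9   -0.   108.5] F [-0.8 -0.1 -2. ] w 0.01 uvz -0.12293106244905187 -146.23516267325013 118.95682451387266
turn [-0.1 -0.  -0.3]
[-0.0, 0.0001, -0.0015]
[-0.0044, 0.0002, 0.0108]
[-0.0076, 0.0002, 0.0235]
[-0.0098, 0.0002, 0.0364]
[-0.0103, 0.0002, 0.0416]
[-0.0108, 0.0003, 0.0495]
```

View pics/s5.png

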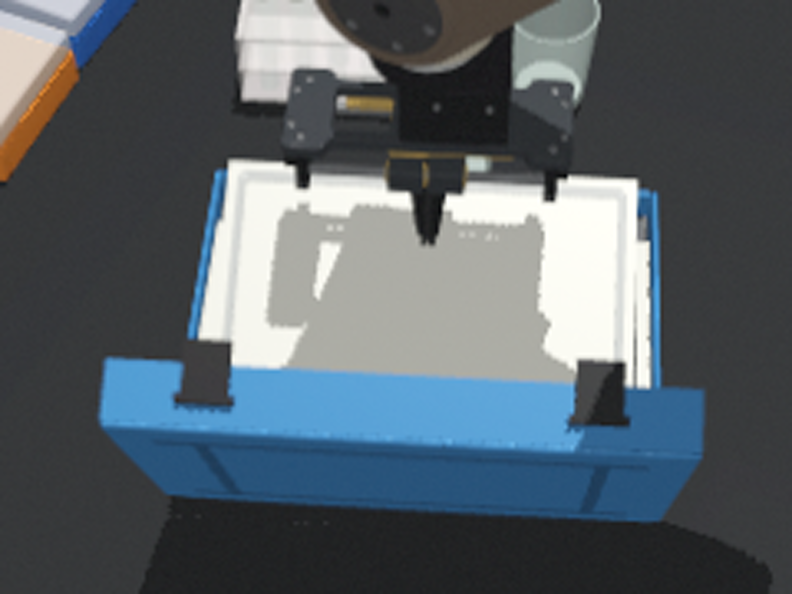

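The panel is about 20° from flat. Last stretch, slowing down.

```bash
python3 -m creep '[[-0.004,0,0.011,0,0,0,-1],[-0.007,0,0.021,0,0,0,-1],[-0.009,0,0.031,0,0,0,-1],[-0.01,0,0.039,0,0,0,-1],[-0.0105,0,0.045,0,0,0,-1]]'; python3 -m creep '[[0,0,0.0015,0,0,0,-1],[0,0,0.003,0,0,0,-1],[0,0,0.004,0,0,0,-1],[0,0,0.005,0,0,0,-1]]'
```

```text
time: 5.98
position: [523.7, 49.1, 75.6]
ee_rot: [-180.0, 0.0, 108.5]
wrist_force: [0.3, -1.6, 0.8]
gripper_width: 0.002
time: 6.48
position: [523.7, 49.2, 71.2]
ee_rot: [180.0, 0.0, 108.5]
wrist_force: [-0.1, -0.4, 1.0]
gripper_width: 0.005
```

```bash
python3 -m creep '[[0,0,0.001,0,0,0,-1],[0,0,0.0015,0,0,0,-1],[0,0,0.0015,0,0,0,-1]]';python3 -m creep '[[0,0,0.001,0,0,0,-1],[0,0,0.001,0,0,0,-1]]';python3 -m creep '[[0,0,0.001,0,0,0,-1],[0,0,0.001,0,0,0,-1]]'
```

```text
time: 6.85
position: [523.7, 49.1, 69.8]
ee_rot: [180.0, 0.0, 108.5]
wrist_force: [-0.7, -0.1, 3.6]
gripper_width: 0.004
time: 7.1
position: [523.7, 49.2, 69.6]
ee_rot: [180.0, 0.0, 108.5]
wrist_force: [-4.9, 0.2, 16.1]
gripper_width: 0.005
time: 7.35
position: [523.8, 49.2, 69.5]
ee_rot: [179.9, 0.0, 108.5]
wrist_force: [-7.5, -0.1, 27.8]
gripper_width: 0.003
```

The panel hit its stop at tip z = 69.6 mm, matching the expected 69.5 (force rose to 28 N). Retreating up and looking.

```bash
python3 -m creep '[[0,0,-0.01,0,0,0,-1],[0,0,-0.05,0,0,0,-1],[0,0,-0.11,0,0,0,-1],[0,0,-0.17,0,0,0,-1],[0,0,-0.23,0,0,0,-1]]';python3 -m creep '[[0,0,-0.055,0,0,0,-1],[0,0,-0.1,0,0,0,-1],[0.03,0,-0.11,0,0,0,-1],[0.085,0,-0.11,0,0,0,-1],[0.14,0,-0.11,0,0,0,-1]]'
python3 - <<'E'
from h import *
shot("side","s6.png",(180,180,420,360),3.3);shot("top","t6.png",(80,130,400,370),2.4)
rows([W(0,100,410),W(0,165,410),W(0,165,265)])
E
```

```text
time: 7.98
position: [523.2, 49.2, 299.7]
ee_rot: [180.0, 0.0, 108.5]
wrist_force: [0.3, -0.3, -0.8]
gripper_width: 0.002
time: 8.6
position: [478.4, 183.1, 407.7]
ee_rot: [180.0, -0.0, 108.5]
wrist_force: [0.9, -0.2, 0.1]
gripper_width: 0.004
t 8.70 [477.3 185.5 407.7] [180.   -0.1 108.8] F [ 0.2 -1.   0.3] w 0.01 uvz 0.4502723191446291 -12.131858534662427 407.74830314700336
turn [ 0.  -0.1 -0. ]
[0.1121, -0.0005, -0.0021]
[0.1771, -0.0005, -0.0021]
[0.177, -0.0005, 0.1429]
```

View pics/s6.png

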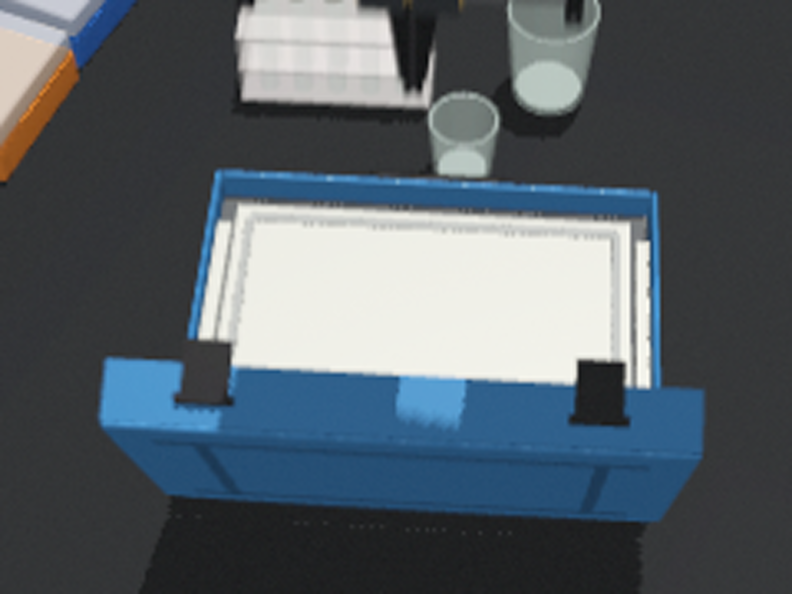

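View pics/t6.png

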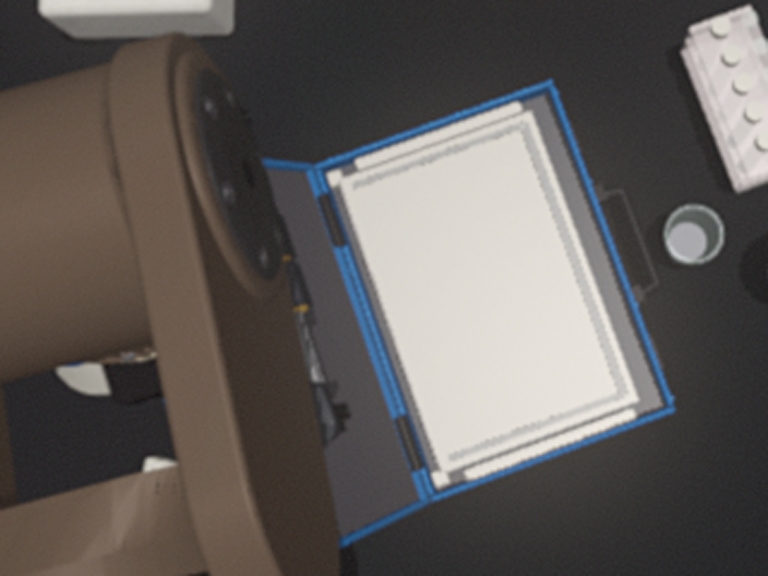

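The panel lies flat inside the base, with the contents covered and the beakers and rack undisturbed. Going over and behind the lid.

```bash
python3 -m creep '[[0.05,0,0,0,0,0,-1],[0.1,0,0,0,0,0,-1],[0.145,0,0,0,0,0,-1],[0.17,0,0.005,0,0,0,-1],[0.175,0,0.03,0,0,0,-1]]';python3 -m creep '[[0,0,0.03,0,0,0,-1],[0,0,0.07,0,0,0,-1],[0,0,0.1,0,0,0,-1],[0,0,0.125,0,0,0,-1],[0,0,0.135,0,0,0,-1]]'
python3 - <<'E'
from h import *
shot("side","s7.png",(180,180,420,360),3.3)
rows([W(0,*lid(a,200,g)) for a,g in((112,10),(110,6),(105,4),(100,2),(95,1),(90,0),(85,0),(80,0))])
E
```

```text
time: 9.32
position: [423.3, 349.1, 377.9]
ee_rot: [179.9, -0.0, 108.6]
wrist_force: [-0.3, 0.5, -1.0]
gripper_width: 0.004
time: 9.95
position: [423.3, 347.3, 241.3]
ee_rot: [-179.9, 0.0, 108.5]
wrist_force: [0.4, 0.3, 0.4]
gripper_width: 0.004
t 10.00 [423.3 347.3 240.9] [-179.9    0.   108.5] F [-0.5  0.  -0.9] w 0.01 uvz 1.4279881219992183 158.5032274811515 240.8981376865378
turn [-0.1  0.  -0.3]
[-0.0284, -0.0013, -0.0053]
[-0.0384, -0.0013, -0.009]
[-0.0561, -0.0012, -0.0174]
[-0.0744, -0.0011, -0.0244]
[-0.0922, -0.0011, -0.03]
[-0.1105, -0.001, -0.034]
[-0.1281, -0.0009, -0.0366]
[-0.1458, -0.0008, -0.0376]
```

View pics/s7.png

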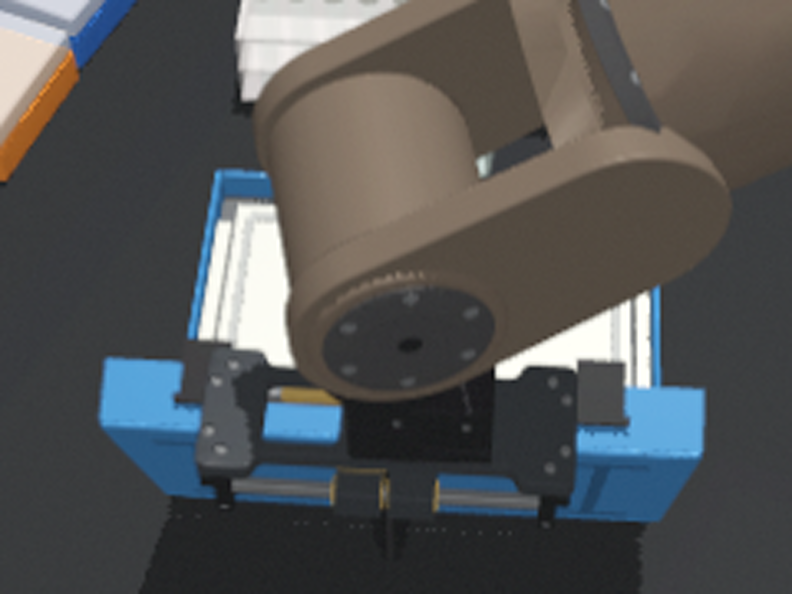

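The fingers are down behind the lid with the body above it. Pushing it up over the top.

```bash
python3 -m creep '[[-0.014,0,-0.003,0,0,0,-1],[-0.026,0,-0.005,0,0,0,-1],[-0.036,0,-0.009,0,0,0,-1],[-0.046,0,-0.013,0,0,0,-1],[-0.056,-0.001,-0.017,0,0,0,-1]]';python3 -m creep '[[-0.01,0,-0.004,0,0,0,-1],[-0.02,0,-0.008,0,0,0,-1],[-0.031,0,-0.012,0,0,0,-1],[-0.042,0,-0.015,0,0,0,-1],[-0.053,0,-0.017,0,0,0,-1]]'
python3 - <<'E'
from h import *
shot("side","s8.png",(180,150,420,330),3.3)
rows([W(0,*lid(a,200)) for a in(90,85,80,75,70,65,60,55)])
E
```

```text
time: 10.62
position: [441.4, 294.9, 261.7]
ee_rot: [179.7, -0.1, 108.5]
wrist_force: [0.8, 8.0, 4.1]
gripper_width: 0.001
time: 11.25
position: [457.8, 243.8, 277.8]
ee_rot: [179.8, -0.1, 108.5]
wrist_force: [1.6, 5.3, 1.8]
gripper_width: 0.005
t 11.30 [458.1 242.9 277.9] [179.8  -0.  108.5] F [ 0.2 -0.6  0. ] w 0.01 uvz 0.793165817496808 48.450547388984404 277.93276694727734
turn [ 0.2 -0.  -0.3]
[-0.0005, -0.0008, 0.0029]
[-0.018, -0.0007, 0.0004]
[-0.0358, -0.0006, -0.0006]
[-0.0535, -0.0005, -0.0001]
[-0.0711, -0.0004, 0.002]
[-0.0885, -0.0003, 0.0056]
[-0.1055, -0.0003, 0.0107]
[-0.122, -0.0002, 0.0173]
```

View pics/s8.png

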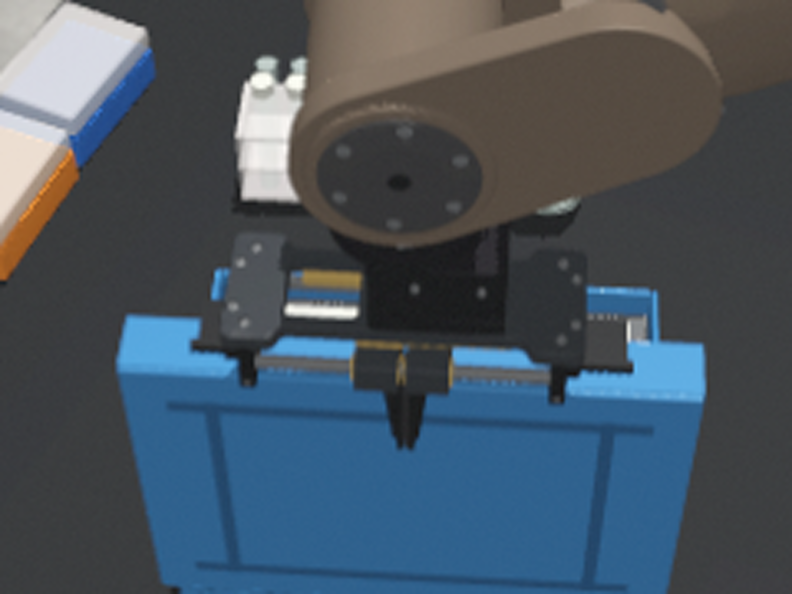

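The lid is close to upright and the fingertip is at (405,445) on its outer face. Continuing the arc.

```bash
python3 -m creep '[[-0.012,0,0.001,0,0,0,-1],[-0.024,0,0,0,0,0,-1],[-0.036,0,0,0,0,0,-1],[-0.048,0,0,0,0,0,-1],[-0.06,0,0.001,0,0,0,-1]]';python3 -m creep '[[-0.011,0,0.001,0,0,0,-1],[-0.022,0,0.003,0,0,0,-1],[-0.034,0,0.006,0,0,0,-1],[-0.045,0,0.01,0,0,0,-1],[-0.056,0,0.014,0,0,0,-1]]'
python3 - <<'E'
from h import *
shot("side","s9.png",(180,150,420,330),3.3)
rows([W(0,*lid(a,200)) for a in(60,55,50,45,40,35,30,25,20)])
E
```

```text
time: 11.92
position: [476.6, 186.5, 275.8]
ee_rot: [180.0, 0.0, 108.5]
wrist_force: [1.0, 3.4, 4.4]
gripper_width: 0.002
time: 12.55
position: [494.3, 133.4, 261.3]
ee_rot: [-180.0, 0.0, 108.5]
wrist_force: [1.3, 2.6, 2.9]
gripper_width: 0.007
t 12.60 [494.4 132.5 260.7] [-179.9    0.   108.5] F [-0.7  0.9  1.5] w 0.00 uvz -0.49138775390407413 -67.75109478654157 260.68498475283553
turn [-0.1  0.  -0.3]
[0.0107, 0.0004, -0.0065]
[-0.0058, 0.0005, 0.0001]
[-0.0217, 0.0006, 0.0081]
[-0.0368, 0.0007, 0.0174]
[-0.051, 0.0008, 0.028]
[-0.0643, 0.0008, 0.0399]
[-0.0764, 0.0009, 0.0528]
[-0.0874, 0.001, 0.0668]
[-0.0971, 0.0011, 0.0816]
```

View pics/s9.png

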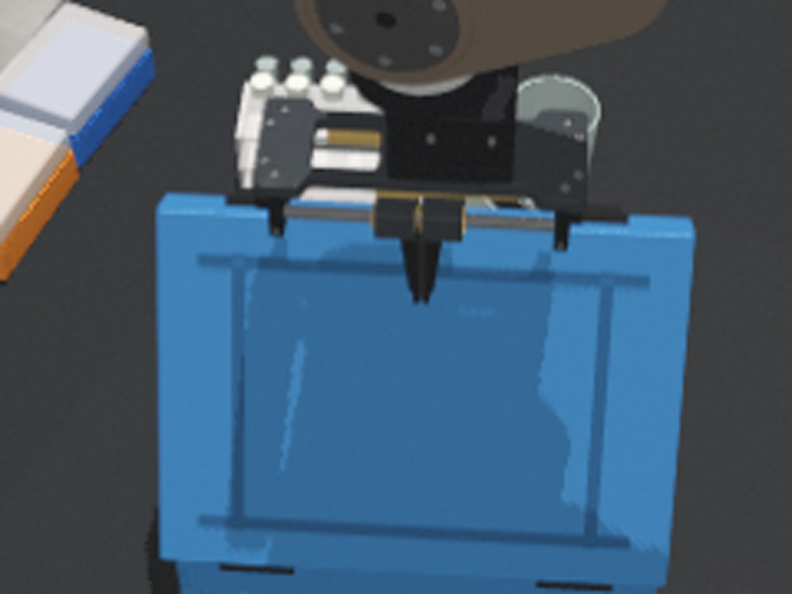

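The lid follows at about 57°, with the fingertip at (422,300). Continuing, then slowing.

```bash
python3 -m creep '[[-0.01,0,0.003,0,0,0,-1],[-0.02,0,0.008,0,0,0,-1],[-0.029,0,0.0125,0,0,0,-1],[-0.037,0,0.0175,0,0,0,-1],[-0.045,0,0.023,0,0,0,-1]]';python3 -m creep '[[-0.007,0,0.006,0,0,0,-1],[-0.014,0,0.012,0,0,0,-1],[-0.02,0,0.018,0,0,0,-1],[-0.026,0,0.024,0,0,0,-1],[-0.032,0,0.031,0,0,0,-1]]'
python3 - <<'E'
from h import *
shot("side","s10.png",(180,150,420,330),3.3)
rows([W(0,*lid(a,200)) for a in(35,30,25,20,15,12,9,6,3,0)])
E
```

```text
time: 13.22
position: [508.5, 91.0, 238.2]
ee_rot: [-180.0, 0.0, 108.5]
wrist_force: [-0.3, 2.6, 0.2]
gripper_width: 0.004
time: 13.85
position: [518.8, 60.8, 207.3]
ee_rot: [180.0, 0.0, 108.5]
wrist_force: [0.7, 0.2, 3.3]
gripper_width: 0.007
t 13.90 [518.7  60.3 206.4] [-180.     0.   108.5] F [ 0.7 -0.9  0.6] w 0.00 uvz -0.720340095913283 -143.92191895562698 206.399103977877
turn [-0.   0.  -0.3]
[0.0119, 0.0007, -0.0144]
[-0.0003, 0.0007, -0.0015]
[-0.0113, 0.0008, 0.0124]
[-0.021, 0.0008, 0.0273]
[-0.0294, 0.0009, 0.0429]
[-0.0338, 0.0009, 0.0526]
[-0.0377, 0.0009, 0.0626]
[-0.041, 0.001, 0.0727]
[-0.0438, 0.001, 0.083]
[-0.0461, 0.001, 0.0934]
```

View pics/s10.png

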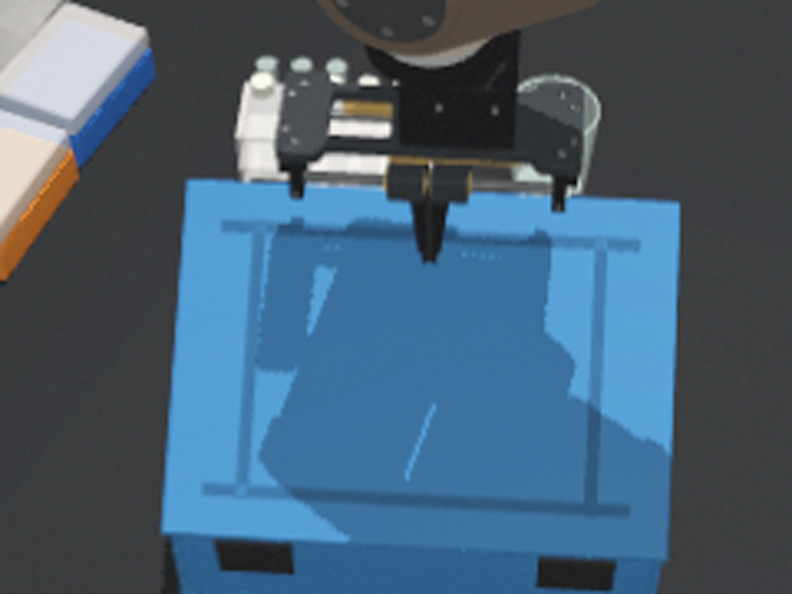

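The lid is at about 30°. Easing it down more slowly.

```bash
python3 -m creep '[[-0.005,0,0.005,0,0,0,-1],[-0.009,0,0.011,0,0,0,-1],[-0.013,0,0.0165,0,0,0,-1],[-0.017,0,0.022,0,0,0,-1],[-0.021,0,0.0275,0,0,0,-1]]';python3 -m creep '[[-0.003,0,0.005,0,0,0,-1],[-0.006,0,0.01,0,0,0,-1],[-0.009,0,0.0155,0,0,0,-1],[-0.011,0,0.0205,0,0,0,-1],[-0.013,0,0.0255,0,0,0,-1]]';python3 -m creep '[[-0.002,0,0.004,0,0,0,-1],[-0.003,0,0.008,0,0,0,-1],[-0.005,0,0.012,0,0,0,-1],[-0.006,0,0.016,0,0,0,-1],[-0.007,0,0.02,0,0,0,-1]]'
python3 - <<'E'
from h import *
shot("side","s11.png",(180,150,420,330),3.3)
rows([W(0,*lid(a,200)) for a in(6,3,0)])
E
```

```text
time: 14.52
position: [525.2, 41.1, 179.7]
ee_rot: [-180.0, -0.0, 108.5]
wrist_force: [-0.7, 1.1, -0.0]
gripper_width: 0.006
time: 15.15
position: [529.5, 28.7, 154.4]
ee_rot: [180.0, 0.0, 108.5]
wrist_force: [-0.0, -0.1, 0.3]
gripper_width: 0.004
time: 15.78
position: [531.7, 22.2, 134.4]
ee_rot: [180.0, 0.0, 108.5]
wrist_force: [0.3, -1.0, 1.6]
gripper_width: 0.008
t 15.82 [531.5  22.1 133.9] [-180.    -0.   108.5] F [ 0.5 -0.5 -0.3] w 0.00 uvz -0.9071260016595146 -184.21983551174694 133.919733981365
turn [-0.  -0.  -0.3]
[-0.0007, 0.0009, 0.0002]
[-0.0035, 0.0009, 0.0105]
[-0.0058, 0.0009, 0.0209]
```

View pics/s11.png

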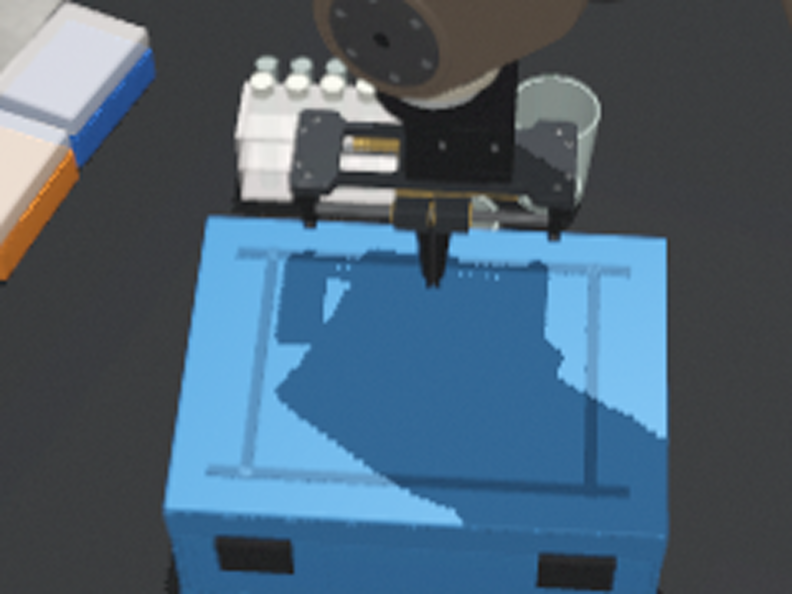

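```bash
python3 -m creep '[[-0.001,0,0.003,0,0,0,-1],[-0.002,0,0.006,0,0,0,-1],[-0.003,0,0.009,0,0,0,-1],[-0.003,0,0.012,0,0,0,-1],[-0.004,0,0.015,0,0,0,-1]]';python3 -m creep '[[0,0,0.001,0,0,0,-1],[0,0,0.002,0,0,0,-1],[0,0,0.003,0,0,0,-1],[0,0,0.004,0,0,0,-1],[0,0,0.005,0,0,0,-1]]';python3 -m creep '[[0,0,0.0005,0,0,0,-1],[0,0,0.001,0,0,0,-1],[0,0,0.0015,0,0,0,-1]]'
```

```text
time: 16.45
position: [532.9, 18.5, 119.4]
ee_rot: [180.0, 0.0, 108.5]
wrist_force: [0.5, 1.2, 1.5]
gripper_width: 0.006
time: 17.08
position: [532.9, 18.5, 114.6]
ee_rot: [180.0, 0.0, 108.5]
wrist_force: [0.1, -0.4, 1.0]
gripper_width: 0.003
time: 17.45
position: [532.9, 18.5, 113.2]
ee_rot: [180.0, 0.0, 108.5]
wrist_force: [-1.0, -0.2, 7.5]
gripper_width: 0.006
```

```bash
python3 -m creep '[[0,0,0.0005,0,0,0,-1],[0,0,0.001,0,0,0,-1],[0,0,0.001,0,0,0,-1]]';python3 -m creep '[[0,0,0.0005,0,0,0,-1],[0,0,0.001,0,0,0,-1],[0,0,0.001,0,0,0,-1]]'
```

```text
time: 17.82
position: [532.9, 18.5, 113.2]
ee_rot: [180.0, 0.0, 108.5]
wrist_force: [-4.0, -0.5, 14.9]
gripper_width: 0.004
time: 18.2
position: [533.0, 18.5, 113.1]
ee_rot: [179.9, 0.0, 108.5]
wrist_force: [-7.9, -0.3, 25.2]
gripper_width: 0.008
```

The lid is at its stop, at 113.1 mm (113 mm expected), with the force at 25 N. Retreating and checking.

```bash
python3 -m creep '[[0,0,-0.005,0,0,0,-1],[0,0,-0.03,0,0,0,-1],[0,0,-0.08,0,0,0,-1],[0,0,-0.135,0,0,0,-1],[0,0,-0.19,0,0,0,-1]]';python3 -m creep '[[-0.05,0,-0.04,0,0,0,-1],[-0.1,0,-0.07,0,0,0,-1],[-0.155,0,-0.08,0,0,0,-1],[-0.21,0,-0.08,0,0,0,-1],[-0.265,0,-0.08,0,0,0,-1]]';python3 -m creep '[[-0.02,0,0,0,0,0,-1],[-0.02,0,0,0,0,0,-1]]'
python3 - <<'E'
from h import *
shot("side","s12.png");shot("top","t12.png");rows([])
E
```

```text
time: 18.82
position: [532.4, 18.6, 302.8]
ee_rot: [-180.0, -0.0, 108.5]
wrist_force: [0.2, -1.0, 0.1]
gripper_width: 0.007
time: 19.45
position: [617.4, -234.3, 381.0]
ee_rot: [-180.0, -0.0, 108.5]
wrist_force: [0.4, 0.5, 0.8]
gripper_width: 0.008
time: 19.7
position: [623.4, -252.2, 380.2]
ee_rot: [-179.9, -0.1, 108.5]
wrist_force: [-0.2, 1.2, -0.9]
gripper_width: 0.007
t 19.80 [ 623.3 -250.4  381.2] [-180.    -0.   108.6] F [-0.1  0.7  0.5] w 0.01 uvz -1.8757942559990672 -471.7731064911857 381.2083890421951
turn [-0.  -0.  -0.2]
```

View pics/s12.png

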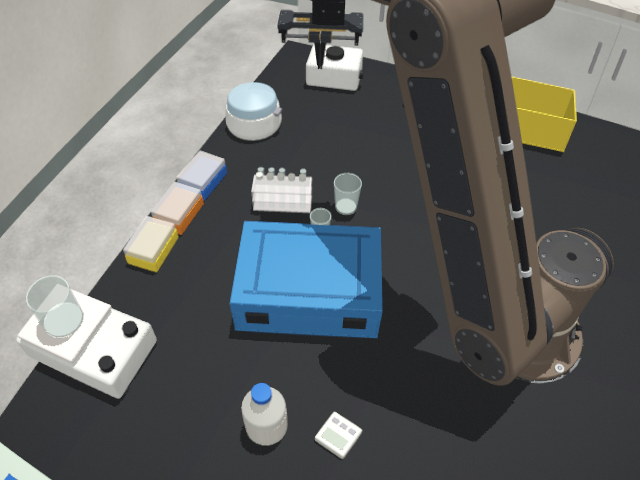

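View pics/t12.png

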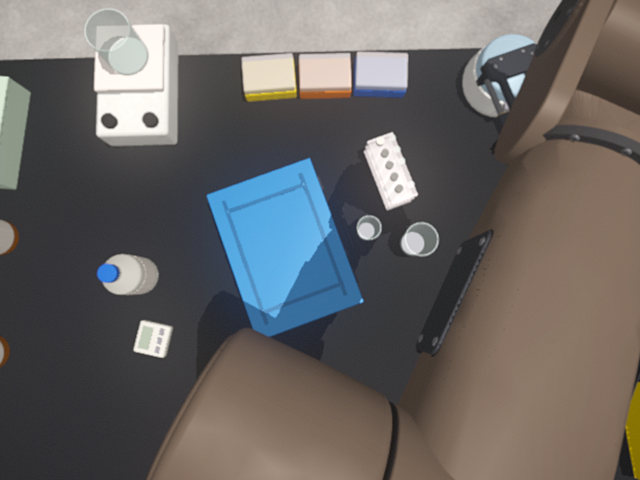

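The lid is shut and the bottle, timer, rinse beaker, beaker and rack are where they were. A quick check of the lid's height by triangulating its corners, then handing in.

Run:
```python
from h import *
for s,t in [((242,225),(310,158.5)),((382,228),(361,300)),((234,305),(207,195)),((380,334),(262,336))]: print(two(s,t))
arm.finish_job()
```

```text
(array([706.9,  26.9,  86.2]), np.float64(1.5609569530108378))
(array([396.7, -72. , 107.2]), np.float64(8.305122336319187))
(array([622.9, 244.6,  99.7]), np.float64(10.290477084772032))
(array([320.6, 143. ,  12.3]), np.float64(5.78793616925816))
the job is handed in; nothing more can be done
```

The kit is closed. I pushed the grey panel down flat with closed fingers, then pushed the lid over from behind, eased it down and pressed it shut. The arm then moved clear, and I handed in at about 20 s.

**Checks:**
- **Panel:** it stopped with the fingertip at 69.6 mm (69.5 expected when flat), with the force rising to 28 N. The pictures taken before the lid went over showed it flat inside the base.
- **Lid:** it stopped with the fingertip at 113.1 mm (113 expected when shut), with the force rising to 25 N. The last approach was about 1 mm per step. The final pictures show it level and closed.
- **Bench:** the reagent bottle, timer, both beakers and rack look unmoved in the final pictures. I did not measure their positions again. The contents of the case could not be seen under the panel, but nothing blocked it from going flat.

**One check that did not work:** a last triangulation of the lid's corners from the two cameras disagreed. It gave heights from 12 to 107 mm, with the rays missing each other by up to 10 mm. The pixels were picked by eye, some probably on the wrong edge or hidden by the arm. I discounted it and relied on the fingertip height, the force and the pictures.

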